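# Clamp a jar with the slippery ball knob

### The job

Take the brown jar with the white screw cap and set it down upright, without dropping it, between the two jaws of the jar clamp on the worktop. Then turn the clamp's smooth ball knob clockwise until the jaws hold the jar firmly, at about 15 N and never more than 25 N, and let go. Leave the other things where they are.

Things in the scene. Friction and masses are not known exactly. Their poses are not given: they have to be found in the camera images.
- brown_jar: Brown round jar, 49 mm in diameter, 94 mm tall, about 150 g, with a white ribbed screw cap (the top 20 mm or so). Loose, upright. Origin: centre of its underside, z up its axis. It may start at the left or the right of the clamp, the spice jar at the other side.
- jar_clamp: Jar clamp fixed to the worktop: aluminium base plate 100 x 240 x 12 mm (x, y, z). From its own +y end to its -y end it carries: the fixed jaw; the open space where the jar stands on the plate; the sliding jaw; a grey gear housing with the ball knob on top. Origin: centre of the plate's underside, on the worktop; z up.
- fixed_jaw: The clamp's fixed jaw. The clamping force is the force between it and the jar. Once the jar meets both jaws the rubber gives: the force grows by about 45 N per radian of knob. Origin at worktop height, 79 mm from the clamp's origin along +y; its rubber face looks to -y and lies 1 mm to -y of the origin. Axes as the clamp's.
- jar_seat (a point): Point on the top of the clamp's base plate (12 mm above the worktop), midway between the jaws within 5 mm: the jar's underside centre goes here. Axes as the clamp's; the jaws close along y.
- knob_center (a point): Centre of the polished steel ball knob, a sphere 52 mm in diameter on a vertical 16 mm spindle, 104 mm above the worktop, at the -y end of the clamp, above the gear housing. Slippery (friction about 0.3): fingers closed above or beside its widest part slide off. The point does not turn with the knob.
- spice_jar: Bystander: glass spice jar with grey cap, 47 mm in diameter, 102 mm tall. Loose, upright. Origin: centre of its underside.
- lidded_pot: Bystander: small white lidded pot, 74 x 74 x 64 mm, at the left. Loose. Origin: centre of its underside.
- spoon: Bystander: teaspoon, 130 x 27 x 11 mm, lying at the front edge of the worktop, left of the clamp. Loose. Origin: centre of its underside.
- tamper_loose: Bystander: coffee tamper with a wooden handle, 58 mm in diameter, 76 mm tall, behind the clamp. Loose. Origin: centre of its underside.
- jaw_gap (a point): Point between the jaws, 22 mm above the plate. Both jaws are 64 mm wide plates with flat rubber faces that look at each other along y, tops 56 mm above the worktop. They start 58 to 68 mm apart (how far is not measured), so 1.3 to 2.7 rad of knob turning brings them onto the jar, which slides along the plate to the fixed jaw. Axes as the clamp's.
- knob_base (a point): Top of the gear housing (64 x 66 mm, 62 mm above the worktop), on the knob's axis. Clockwise seen from above, the knob drives the sliding jaw about 7 mm per radian toward the fixed jaw. It turns with a steady friction of about 0.18 N m and needs about 0.007 N m more per newton of clamping force (0.10 N m more at 15 N); it stays where it is left.
Not all that is in view belongs to the job. What is shaped like the brown_jar but pink is not meant.

How it is judged:
By the outcome, as a careful person would: the job done as asked, in the order asked, and still so for the second after the job is handed in, with the robot touching nothing.
It also fails if it takes over 72 s, if anything falls off the work surface, if the arm or the gripper's body presses on something with over 40 N, if the wrist force passes 120 N, or if a joint passes its speed limit or range.

### The arm

A 7-joint arm with a two-finger parallel gripper is mounted at the origin on a cart in front of the work surface, level with it; the furniture and walls round the work are solid. World frame = base frame: x ahead of the robot, y to its left, z up, the work surface at z = 0. Lengths are in m, angles in rad, forces in N, time in s.
With the tool pointing down it reaches from about 0.4 to 0.85 m from the base axis. Payload 4.5 kg.
Tool frame: the origin (TCP) lies midway between the tips of the shut fingers; the grasp point (between the pads) lies behind it (r.grip_point_offset is the z of the grasp point in the tool frame, in m); z points along the fingers, y is the line along which they close (so a half turn about z gives the same grasp; the last joint's range is limited). The gripper opens to 88 mm and grips with 3 to 60 N. Pads are 18 mm wide; open, the fingers measure 123 mm over their backs; the gripper's body (75 mm by 187 mm) begins 45 mm behind the grasp point.
Start: joints at [-1.288, 0.689, -0.195, 1.565, 0.157, 0.902, -0.215], TCP at [0.154, 0.606, 0.239] pointing down, gripper open.
Joint ranges: [-3.01, 3.01], [-0.46, 2.08], [-1.47, 1.51], [0.13, 2.56], [-1, 4.14], [0.04, 2.09], [-2.66, 2.66]. Speed limits (rad/s): [2.57, 2.57, 3.14, 3.14, 3.14, 3.14, 3.14].

### API

Orientations are given as a unit quaternion [x, y, z, w].
In Python, from plant import r, optics, workorder gives the robot as it stands.
- The arm moves only by the shell command python3 -m creep 'ROWS' [FORCE]. ROWS is JSON, a list of rows, each an object of numbers: "grip": the gripper command: -1 is shut, 1 is fully open, values between are in proportion; "tx", "ty", "tz": the shift along the tool's x, y, z in cm; "spin": the turn about the tool's z in degrees. In form: [{"grip": .., "tx": .., "ty": .., "tz": .., "spin": ..}, ...]. A call has 1 to 8 rows; each row shifts and turns the commanded pose from where the row before left it, along the tool's axes as they then stand; what a row does not reach is not made up. A row lasts 1/12 s, in which the tool goes at most 41.7 mm and 7.16 degrees, less where a joint would pass 70% of its speed; a pose out of reach is approached as far as the arm can. A call with a gripper value outside its range is refused whole. The fingers move at their own pace and stop on an object; FORCE is the grip in N (left out, the last holds). Time passes only in rows, so rows that do not move let the fingers close. It gives the time, the measured TCP pose, the force, the opening and the grip force at its end, in the units of the state.
- r.get_state(): the state, without advancing time (a new reading comes with each control period).
- optics.snapshot(name): name is "scene" or "top"; returns (picture, depth): 400x640x3 uint8, red, green, blue; 400x640 float32, m along the optical axis (not along the pixel's ray), 0 where there is no reading.
- optics.get_calibration(name): a dict with "fx", "fy", "cx", "cy" (pixels), "D" ([k1, k2, p1, p2, k3] as OpenCV has them; the pictures are not rectified), "extrinsics" (4x4, takes a point from world to camera coordinates). Camera axes: x right, y down, z forward; pixel columns grow to the right and rows downward; lengths in m; the calibration is good to about 2 mm. A picture is of the moment at which its call begins. get_calibration takes no time and is no camera call.
- workorder.finish_job(): hands the job in; it is judged then, once.
The state is a dict: "clock": time; "q": joint angles; "qd": joint speeds; "joint_torque": joint torques, N m; "tool_pos": TCP position; "eef_rot": TCP orientation; "contact_force": force on the tool from outside, world axes, zero at the start; "moment": the same for the moment, N m; "opening": opening from 0.0 (shut) to 1.0 (fully open); "finger_force": force on a finger pad.
Only numpy, scipy, OpenCV 4.12 (cv2) and the standard library are available. Lean on these libraries where they do the work, as an engineer would, in place of code of your own. Each camera call takes 0.05 s, during which the arm holds its last target. There are 200 camera calls.

## Working session

There is one attempt and no reset: what is moved stays moved. The work goes in short steps, Python scripts to look and compute and a shell command to move; the robot and the scene stay as the last step left them, time stands still between calls to the robot, and variables do not carry over. Pictures are saved under pics/ and viewed, at most 10 in all, crops included, and the job is handed in when it is done.

```bash
ls; mkdir -p pics
python3 - <<'E'
from plant import r,optics,workorder
import cv2,numpy as np
for n in ["scene","top"]:
    p,d=optics.snapshot(n); cv2.imwrite(f"pics/{n}0.png",p[:,:,::-1]); np.save(f"pics/{n}0d.npy",d)
    c=optics.get_calibration(n); print(n,{k:np.round(v,4).tolist() for k,v in c.items() if k!='name'})
s=r.get_state(); print(s, r.grip_point_offset)
E
```

```text
pics
scene {'fx': 361.4537, 'fy': 361.4537, 'cx': 324.4938, 'cy': 204.3297, 'D': [-0.0554, 0.0, 0.0, 0.0, 0.0], 'extrinsics': [[0.7848, -0.6195, -0.0195, -0.3732], [-0.4734, -0.5788, -0.664, 0.3205], [0.4001, 0.5303, -0.7475, 0.9439], [0.0, 0.0, 0.0, 1.0]]}
top {'fx': 405.8338, 'fy': 405.8338, 'cx': 321.6345, 'cy': 205.9576, 'D': [-0.0818, 0.0, 0.0, 0.0, 0.0], 'extrinsics': [[-0.0293, -0.9996, 0.0032, 0.0331], [-0.9746, 0.0279, -0.2224, 0.5257], [0.2222, -0.0096, -0.975, 1.0784], [0.0, 0.0, 0.0, 1.0]]}
{'clock': 0.1, 'q': array([-1.28821436,  0.68990493, -0.1945571 ,  1.56621362,  0.15727744,
        0.90249497, -0.21511368]), 'qd': array([ 7.67636303e-04, -1.48050414e-03,  2.61816686e-04, -4.52642174e-03,
        4.81532779e-04,  1.27871733e-04,  5.75577369e-06]), 'joint_torque': array([-4.22216021e-03, -5.28488803e+01, -1.27165798e+00, -1.53833270e+01,
       -5.25755505e-02,  2.06816650e-03,  3.52449069e-05]), 'tool_pos': array([0.15376897, 0.6052149 , 0.2379952 ]), 'eef_rot': array([ 1.24033704e-01,  9.92277671e-01, -8.12966208e-04, -6.33372836e-05]), 'contact_force': array([-0.33983582, -0.06445388, -0.52032444]), 'moment': array([ 0.01716686,  0.0076937 , -0.0308865 ]), 'finger_force': 0.0, 'opening': 0.9991485061749585} -0.0187
```

View pics/top0.png

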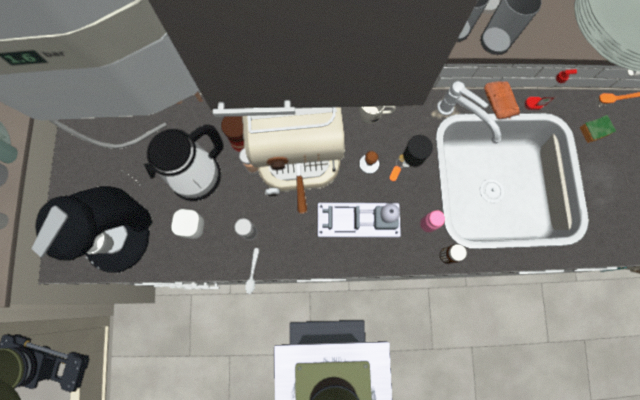

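View pics/scene0.png

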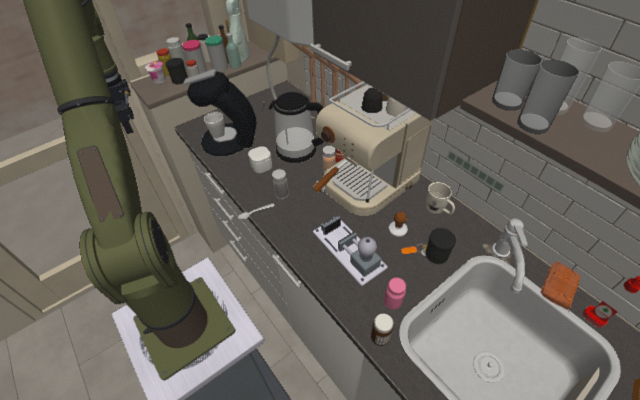

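Candidates for the jar: in top, (455,253) has a brown body and white cap, and (432,220) is pink. The grey-capped jar at (244,228) is the spice jar. The one at (455,253), scene (382,330), fits, so I'll confirm it in a crop and measure.

```bash
cat > h.py <<'E'
from plant import r,optics
import cv2,numpy as np
def ray(n,uv,z):
    c=optics.get_calibration(n);K=np.array([[c['fx'],0,c['cx']],[0,c['fy'],c['cy']],[0,0,1]]);T=np.array(c['extrinsics'])
    p=cv2.undistortPoints(np.float64(uv).reshape(-1,1,2),K,np.array(c['D'])).reshape(-1,2)
    d=np.c_[p,np.ones(len(p))]@T[:3,:3]; o=-T[:3,:3].T@T[:3,3]
    return o+d*((z-o[2])/d[:,2])[:,None]
def cloud(n,d):
    c=optics.get_calibration(n);K=np.array([[c['fx'],0,c['cx']],[0,c['fy'],c['cy']],[0,0,1]]);T=np.array(c['extrinsics'])
    v,u=np.mgrid[0:400,0:640];p=cv2.undistortPoints(np.float64(np.c_[u.ravel(),v.ravel()]).reshape(-1,1,2),K,np.array(c['D'])).reshape(-1,2)
    P=np.c_[p,np.ones(len(p))]*d.reshape(-1,1)
    return ((P-T[:3,3])@T[:3,:3]).reshape(400,640,3)
E
python3 - <<'E'
from h import *
t=cv2.imread("pics/top0.png");s=cv2.imread("pics/scene0.png")
a=cv2.resize(t[190:280,310:480],None,fx=4.6,fy=4.6,interpolation=2)[:,:780]
b=cv2.resize(s[280:355,340:450],None,fx=2.4,fy=2.4,interpolation=2)
o=np.zeros((a.shape[0]+b.shape[0],a.shape[1],3),np.uint8);o[:a.shape[0]]=a;o[a.shape[0]:,:b.shape[1]]=b
cv2.imwrite("pics/crop0.png",o)
W=cloud("top",np.load("pics/top0d.npy"))
# plate mask: bright low-saturation
hsv=cv2.cvtColor(t,cv2.COLOR_BGR2HSV)
def sub(x0,x1,y0,y1): 
    m=np.zeros((400,640),bool);m[y0:y1,x0:x1]=1;return m
m=sub(310,408,195,245)&(W[...,2]>.004)&(W[...,2]<.02)&(hsv[...,2]>140)
P=np.argwhere(m)[:,::-1].astype(np.float32)
print("plate rect",cv2.minAreaRect(ray("top",P,.012)[:,:2].astype(np.float32)))
m=sub(375,408,195,245)&(W[...,2]>.088);P=np.argwhere(m)[:,::-1];print("knob px",P.mean(0),len(P),"max z",W[m][:,2].max(),W[m].mean(0))
m=sub(440,475,235,270)&(W[...,2]>.084)&(hsv[...,1]<60);P=np.argwhere(m)[:,::-1];q=P.mean(0);print("cap px",q,ray("top",q,.094),W[m].mean(0),cv2.minEnclosingCircle(ray("top",P,.094)[:,:2].astype(np.float32)))
m=sub(415,445,205,235)&(W[...,2]>.07);print("pink",W[m].mean(0),W[m].max(0),W[m].min(0))
for nm,x in dict(fixed=(325,350),):pass
m=sub(318,378,195,240)&(W[...,2]>.045)&(W[...,2]<.065);print("jaw tops y-hist",np.histogram(W[m][:,1],20))
for y in range(206,238,6): print(y,[(int(1000*W[y,x,1]),int(1000*W[y,x,2])) for x in range(318,404,4)])
E
```

```text
plate rect ((0.4948652982711792, -0.08938557654619217), (0.23849986493587494, 0.09982621669769287), 87.50862121582031)
knob px [389.65666667 212.42333333] 300 max z 1.1681681722581985 [ 0.48745391 -0.15860516  0.134602  ]
cap px [457.42990654 252.25233645] [[ 0.38112093 -0.34135561  0.094     ]] [ 0.38037891 -0.33846154  0.10309549] ((0.37686431407928467, -0.3289249837398529), 0.03651292622089386)
pink [ 0.47161959 -0.28466163  0.11400061] [0.49894493 0.02877575 1.16816817] [ 0.27372788 -0.31501066  0.07002823]Traceback (most recent call last):
  File "<stdin>", line 18, in <module>
ValueError: too many values to unpack (expected 2)
```

View pics/crop0.png

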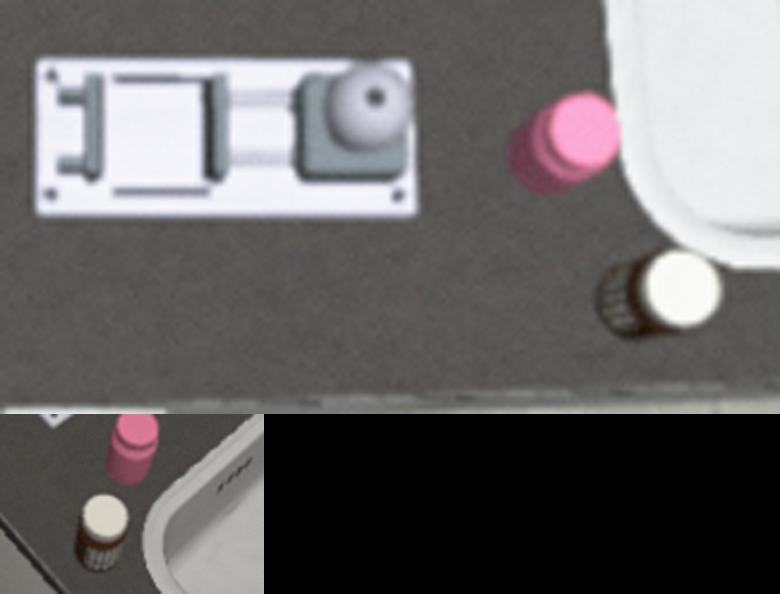

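Crop confirms it: brown body with white cap at crop (682,290), i.e. top (458.6,253.2). The pink jar beside it, at top (437,218), is not meant. The clamp's fixed jaw is on the left (+y) and its knob on the right.

Run:
```python
from h import *
print("cap",ray("top",[[458.6,253.2]],.094),"pink",ray("top",[[437,218.5]],.094),"knob",ray("top",[[390.2,213.3]],.104))
c=np.array([.4949,-.0894]);a=np.radians(-2.2);Y=np.array([-np.sin(a),np.cos(a)])
print("seat",c+.046*Y)
# jaw faces at z=.056 top edges in crop px: fixed right edge 103, sliding left edge 204
f=lambda u,v:(310+u/4.588,190+v/4.588)
J=ray("top",[f(103,125),f(204,125)],.056);print("faces",J,"along",(J[:,:2]-c)@Y)
s=cv2.imread("pics/scene0.png");
W=np.concatenate([cloud(n,np.load(f"pics/{n}0d.npy")).reshape(-1,3) for n in("top","scene")])
W=W[(W[:,2]>-.05)&(W[:,2]<.9)]
R=np.hypot(W[:,0],W[:,1]);A=np.degrees(np.arctan2(W[:,1],W[:,0]))
for lo in range(-60,90,10):
    o=[]
    for z in (.03,.12,.2,.3):
        m=(A>=lo)&(A<lo+10)&(W[:,2]>z)&(R>.38)&(W[:,2]<.7);o.append(round(float(np.percentile(R[m],.5)),2) if m.sum()>20 else None)
    print(lo,o)
```

```text
cap [[ 0.37847447 -0.34429803  0.094     ]] pink [[ 0.47463113 -0.294081    0.094     ]] knob [[ 0.49075532 -0.1652505   0.104     ]]
seat [ 0.49666584 -0.04343391]
faces [[ 0.4939857  -0.01145836  0.056     ]
 [ 0.49220566 -0.07299319  0.056     ]] along [0.07784909 0.01629128]
-60 [1.14, None, None, None]
-50 [0.49, 0.89, 0.89, 0.89]
-40 [0.54, 0.84, 0.84, 0.84]
-30 [0.51, 0.77, 0.77, 0.77]
-20 [0.49, 0.52, 0.64, 0.64]
-10 [0.48, 0.6, 0.6, 0.62]
0 [0.5, 0.51, 0.6, 0.61]
10 [0.59, 0.59, 0.59, 0.62]
20 [0.5, 0.7, 0.7, 0.71]
30 [0.6, 0.69, 0.7, 0.72]
40 [0.6, 0.71, 0.72, 0.82]
50 [0.7, 0.7, 0.7, 0.76]
60 [0.42, 0.42, 0.42, 0.41]
70 [0.51, 0.51, 0.5, 0.5]
80 [None, None, None, None]
```

Run:
```python
from h import *
W=np.concatenate([cloud(n,np.load(f"pics/{n}0d.npy")).reshape(-1,3) for n in("top","scene")])
for y in np.arange(-.3,.2,.04):
    o=[]
    for z0,z1 in((.05,.12),(.12,.2),(.2,.3),(.3,.4),(.4,.6)):
        m=(W[:,1]>=y)&(W[:,1]<y+.04)&(W[:,2]>z0)&(W[:,2]<z1)&(W[:,0]>.53);o.append((round(float(np.percentile(W[m,0],2)),2),int(m.sum())) if m.sum()>5 else None)
    print(round(y,2),o)
```

```text
-0.3 [(0.65, 915), (0.9, 312), (0.92, 449), (0.92, 60), (0.72, 2580)]
-0.26 [(0.66, 612), (0.89, 291), (0.92, 418), (0.92, 61), (0.72, 2235)]
-0.22 [(0.82, 254), (0.89, 258), (0.92, 408), (0.92, 56), (0.65, 3742)]
-0.18 [(0.66, 513), (0.89, 252), (0.92, 380), (0.92, 55), (0.63, 3108)]
-0.14 [(0.65, 647), (0.9, 241), (0.92, 353), (0.92, 50), (0.63, 1963)]
-0.1 [(0.92, 176), (0.9, 188), (0.92, 330), (0.92, 55), (0.63, 1886)]
-0.06 [(0.63, 521), (0.75, 605), (0.6, 1721), (0.62, 460), (0.63, 1800)]
-0.02 [(0.63, 620), (0.64, 408), (0.6, 807), (0.62, 1381), (0.63, 1746)]
0.02 [(0.62, 581), (0.53, 12), (0.59, 626), (0.62, 1248), (0.63, 1673)]
0.06 [(0.61, 458), (0.53, 382), (0.59, 558), (0.61, 1387), (0.61, 1805)]
0.1 [(0.61, 449), None, (0.57, 628), (0.61, 985), (0.61, 1714)]
0.14 [(0.62, 150), None, (0.59, 474), (0.61, 1118), (0.61, 1662)]
0.18 [(0.65, 180), None, (0.59, 115), (0.61, 257), (0.61, 1562)]
```

```bash
python3 -m creep '[{"ty":-3,"tx":-1},{"ty":-3,"tx":-2,"spin":2},{"ty":-3,"tx":-3,"spin":4},{"ty":-2,"tx":-3,"spin":4},{"ty":-2,"tx":-3,"spin":4},{"ty":-1,"tx":-3,"spin":4},{"tx":-3.4,"spin":4},{"tx":-3.4,"spin":4}]'
```

```text
$[0]: bad value
```

```bash
python3 -m creep '[{"grip":1,"tx":-1,"ty":-3,"tz":0,"spin":0},{"grip":1,"tx":-2,"ty":-3,"tz":0,"spin":2},{"grip":1,"tx":-3,"ty":-3,"tz":0,"spin":4},{"grip":1,"tx":-3,"ty":-2,"tz":0,"spin":4},{"grip":1,"tx":-3,"ty":-2,"tz":0,"spin":4},{"grip":1,"tx":-3,"ty":-1,"tz":0,"spin":4},{"grip":1,"tx":-3.4,"ty":0,"tz":0,"spin":4},{"grip":1,"tx":-3.4,"ty":0,"tz":0,"spin":4}]'
```

```text
clock: 0.77
tool_pos: [0.3072, 0.3816, 0.2387]
eef_rot: [0.345, 0.938, -0.0, -0.0]
contact_force: [0.9, 1.3, -0.3]
opening: 1.005
finger_force: 0.0
```

```bash
A='x'; python3 -m creep '[{"grip":1,"tx":-3.4,"ty":0,"tz":0,"spin":4},{"grip":1,"tx":-3.4,"ty":0,"tz":0,"spin":4},{"grip":1,"tx":-3.4,"ty":0,"tz":0,"spin":4},{"grip":1,"tx":-3.4,"ty":0,"tz":0,"spin":4},{"grip":1,"tx":-3.4,"ty":0,"tz":0,"spin":4},{"grip":1,"tx":-3.4,"ty":0,"tz":0,"spin":4},{"grip":1,"tx":-3.4,"ty":0,"tz":0,"spin":4},{"grip":1,"tx":-3.4,"ty":0,"tz":0,"spin":4}]' && python3 -m creep '[{"grip":1,"tx":-3.4,"ty":0,"tz":0,"spin":4},{"grip":1,"tx":-3.4,"ty":0,"tz":0,"spin":4},{"grip":1,"tx":-3.4,"ty":0,"tz":0,"spin":4},{"grip":1,"tx":-3.4,"ty":0,"tz":0,"spin":4},{"grip":1,"tx":-3.4,"ty":0,"tz":0,"spin":4},{"grip":1,"tx":-3.4,"ty":0,"tz":0,"spin":4},{"grip":1,"tx":-3.4,"ty":0,"tz":0,"spin":4},{"grip":1,"tx":-3.4,"ty":0,"tz":0,"spin":4}]' && python3 -m creep '[{"grip":1,"tx":-3.4,"ty":0,"tz":0,"spin":4},{"grip":1,"tx":-3.4,"ty":0,"tz":0,"spin":4},{"grip":1,"tx":-3.4,"ty":0,"tz":0,"spin":4},{"grip":1,"tx":-3.4,"ty":0,"tz":0,"spin":4},{"grip":1,"tx":-3.4,"ty":0,"tz":0,"spin":4},{"grip":1,"tx":-3.4,"ty":0,"tz":0,"spin":4},{"grip":1,"tx":0,"ty":0,"tz":0,"spin":0},{"grip":1,"tx":0,"ty":0,"tz":0,"spin":0}]'
cat >> h.py <<'E'
def go(x,y,z=None,yaw=None):
    "offset in tool axes (cm, deg) from the measured pose"
    from scipy.spatial.transform import Rotation as Q
    s=r.get_state();M=Q.from_quat(s['eef_rot']).as_matrix();p=s['tool_pos']
    t=np.array([x,y,p[2] if z is None else z])-p
    a=np.degrees(np.arctan2(M[1,1],M[0,1]))
    print("pos",p.round(4),"yaw(toolY)",a.round(1),"q7",s['q'][6].round(2),"tool shift cm",(M.T@t*100).round(2),"spin",None if yaw is None else round(a-yaw,1),"F",s['contact_force'].round(1),"Mz",s['moment'].round(3),"open",round(s['opening'],3),"ff",round(s['finger_force'],1),"t",s['clock'])
E
python3 -c "
from h import *
go(.3785,-.3443,.0475)"
```

```text
clock: 1.43
tool_pos: [0.4641, 0.1634, 0.2385]
eef_rot: [0.591, 0.807, 0.0, 0.0]
contact_force: [0.6, 0.1, 0.3]
opening: 1.0
finger_force: 0.0
clock: 2.1
tool_pos: [0.4808, -0.1048, 0.2385]
eef_rot: [0.79, 0.613, 0.0, 0.0]
contact_force: [0.4, -0.4, -0.8]
opening: 0.999
finger_force: 0.0
clock: 2.77
tool_pos: [0.3961, -0.2895, 0.2386]
eef_rot: [0.901, 0.434, -0.001, -0.0]
contact_force: [-0.7, 0.2, -0.4]
opening: 1.002
finger_force: 0.0
pos [ 0.3961 -0.2895  0.2386] yaw(toolY) -38.5 q7 0.09 tool shift cm [-5.37  2.05 19.11] spin None F [-0.7  0.2 -0.4] Mz [ 0.005  0.027 -0.027] open 1.002 ff 0.0 t 2.7667
```

```bash
python3 -m creep '[{"grip":1,"tx":-2.7,"ty":1,"tz":0,"spin":0},{"grip":1,"tx":-2.7,"ty":1,"tz":0,"spin":0},{"grip":1,"tx":0,"ty":0,"tz":3.5,"spin":0},{"grip":1,"tx":0,"ty":0,"tz":3.5,"spin":0},{"grip":1,"tx":0,"ty":0,"tz":3.5,"spin":0},{"grip":1,"tx":0,"ty":0,"tz":0,"spin":0},{"grip":1,"tx":0,"ty":0,"tz":0,"spin":0}]' 10
python3 - <<'E'
from h import *
print(ray("scene",[[383.75,323.3]],.094))
go(.3785,-.3443,.05)
E
```

```text
clock: 3.35
tool_pos: [0.3799, -0.3407, 0.1326]
eef_rot: [0.899, 0.437, -0.0, -0.002]
contact_force: [-0.3, 0.7, 0.8]
opening: 1.0
finger_force: 0.0
[[ 0.38065905 -0.34765271  0.094     ]]
pos [ 0.3799 -0.3407  0.1326] yaw(toolY) -38.1 q7 0.24 tool shift cm [-0.38  0.15  8.26] spin None F [-0.3  0.7  0.8] Mz [-0.077  0.079  0.013] open 1.0 ff 0.0 t 3.35
```

```bash
python3 -m creep '[{"grip":1,"tx":-0.45,"ty":0.3,"tz":0,"spin":0},{"grip":1,"tx":0,"ty":0,"tz":2.7,"spin":0},{"grip":1,"tx":0,"ty":0,"tz":2.7,"spin":0},{"grip":1,"tx":0,"ty":0,"tz":2.7,"spin":0},{"grip":1,"tx":0,"ty":0,"tz":0,"spin":0},{"grip":-1,"tx":0,"ty":0,"tz":0,"spin":0},{"grip":-1,"tx":0,"ty":0,"tz":0,"spin":0},{"grip":-1,"tx":0,"ty":0,"tz":0,"spin":0}]' 15
python3 -m creep '[{"grip":-1,"tx":0,"ty":0,"tz":0,"spin":0},{"grip":-1,"tx":0,"ty":0,"tz":0,"spin":0},{"grip":-1,"tx":0,"ty":0,"tz":0,"spin":0},{"grip":-1,"tx":0,"ty":0,"tz":0,"spin":0}]' 15
python3 -c "
from h import *
go(.3785,-.3443,.05)"
```

```text
clock: 4.02
tool_pos: [0.3807, -0.3492, 0.0549]
eef_rot: [0.9, 0.436, 0.001, 0.002]
contact_force: [1.0, -0.8, 0.4]
opening: 0.797
finger_force: 0.0
clock: 4.35
tool_pos: [0.3799, -0.3483, 0.0533]
eef_rot: [0.9, 0.436, 0.0, 0.001]
contact_force: [0.3, 1.0, 6.3]
opening: 0.544
finger_force: 15.0
pos [ 0.3799 -0.3483  0.0533] yaw(toolY) -38.3 q7 0.27 tool shift cm [ 0.23 -0.36  0.33] spin None F [0.3 1.  6.3] Mz [0.013 0.149 0.018] open 0.544 ff 15.0 t 4.35
```

```bash
python3 -m creep '[{"grip":-1,"tx":0,"ty":0,"tz":-1,"spin":0},{"grip":-1,"tx":0,"ty":0,"tz":-2.5,"spin":0},{"grip":-1,"tx":0,"ty":0,"tz":-3,"spin":7},{"grip":-1,"tx":0,"ty":0,"tz":-3,"spin":7},{"grip":-1,"tx":0,"ty":0,"tz":-3,"spin":7},{"grip":-1,"tx":0,"ty":0,"tz":-2.5,"spin":7},{"grip":-1,"tx":0,"ty":0,"tz":0,"spin":7},{"grip":-1,"tx":0,"ty":0,"tz":0,"spin":5}]'
python3 -m creep '[{"grip":-1,"tx":0,"ty":0,"tz":0,"spin":0},{"grip":-1,"tx":0,"ty":0,"tz":0,"spin":0}]'
python3 -c "
from h import *
go(.497,-.0428,yaw=-78)"
```

```text
clock: 5.02
tool_pos: [0.3801, -0.3482, 0.2048]
eef_rot: [0.995, 0.1, 0.001, 0.001]
contact_force: [-0.1, 0.3, -3.3]
opening: 0.542
finger_force: 15.0
clock: 5.18
tool_pos: [0.3793, -0.3474, 0.2028]
eef_rot: [0.995, 0.104, -0.0, -0.0]
contact_force: [-0.3, -0.1, -2.7]
opening: 0.544
finger_force: 15.0
pos [ 0.3793 -0.3474  0.2028] yaw(toolY) -78.1 q7 -0.25 tool shift cm [ 1.781e+01 -2.738e+01  2.000e-02] spin -0.1 F [-0.3 -0.1 -2.7] Mz [-0.003  0.157 -0.007] open 0.544 ff 15.0 t 5.1833
```

```bash
python3 -m creep '[{"grip":-1,"tx":0.8,"ty":-1.2,"tz":0,"spin":0},{"grip":-1,"tx":1.5,"ty":-2.3,"tz":0,"spin":0},{"grip":-1,"tx":1.8,"ty":-2.8,"tz":0,"spin":0},{"grip":-1,"tx":1.8,"ty":-2.8,"tz":0,"spin":0},{"grip":-1,"tx":1.8,"ty":-2.8,"tz":0,"spin":0},{"grip":-1,"tx":1.8,"ty":-2.8,"tz":0,"spin":0},{"grip":-1,"tx":1.8,"ty":-2.8,"tz":0,"spin":0},{"grip":-1,"tx":1.8,"ty":-2.8,"tz":0,"spin":0}]'
python3 -m creep '[{"grip":-1,"tx":1.8,"ty":-2.8,"tz":0,"spin":0},{"grip":-1,"tx":1.6,"ty":-2.4,"tz":0,"spin":0},{"grip":-1,"tx":1.1,"ty":-1.9,"tz":0,"spin":0},{"grip":-1,"tx":0,"ty":0,"tz":2,"spin":0},{"grip":-1,"tx":0,"ty":0,"tz":2,"spin":0},{"grip":-1,"tx":0,"ty":0,"tz":2,"spin":0},{"grip":-1,"tx":0,"ty":0,"tz":0,"spin":0},{"grip":-1,"tx":0,"ty":0,"tz":0,"spin":0}]'
python3 - <<'E'
from h import *
go(.497,-.0428,.067)
p,_=optics.snapshot("scene");t,_=optics.snapshot("top")
a=cv2.resize(p[200:300,290:410,::-1],None,fx=4,fy=4,interpolation=2);b=cv2.resize(t[180:250,310:410,::-1],None,fx=3,fy=3,interpolation=2)
o=np.zeros((400,790,3),np.uint8);o[:400,:480]=a;o[:210,485:785]=b;cv2.imwrite("pics/place1.png",o)
E
```

```text
clock: 5.85
tool_pos: [0.4663, -0.1209, 0.2025]
eef_rot: [0.995, 0.103, -0.001, -0.0]
contact_force: [0.4, -0.6, -0.7]
opening: 0.543
finger_force: 15.0
clock: 6.52
tool_pos: [0.4951, -0.0439, 0.1421]
eef_rot: [0.995, 0.103, -0.001, -0.001]
contact_force: [0.0, -0.8, -2.2]
opening: 0.545
finger_force: 15.0
pos [ 0.4951 -0.0439  0.1421] yaw(toolY) -78.2 q7 -0.73 tool shift cm [ 0.23 -0.06  7.51] spin None F [ 0.  -0.8 -2.2] Mz [-0.075  0.17   0.035] open 0.545 ff 15.0 t 6.5167
```

View pics/place1.png

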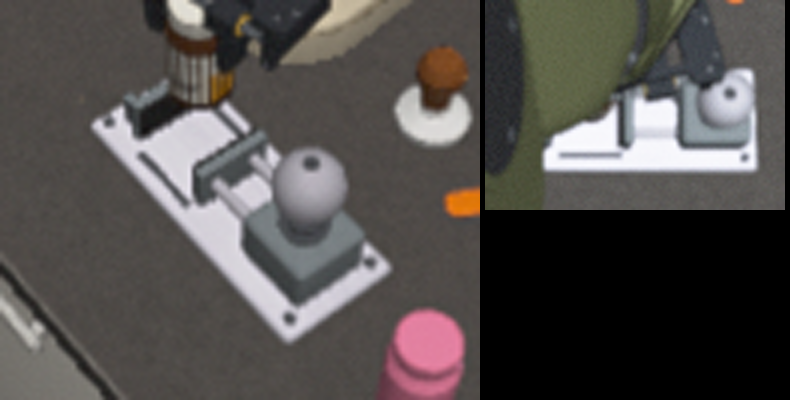

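Picture: the jar hangs upright above the seat, lowest rim point at crop (200,105), i.e. scene (340,226). The jaws are open below it. I'll check where the rim puts the jar's axis.

Run:
```python
from h import *
# rim left/right edges and lowest
for u,v in [(200,105),(168,92),(232,92)]:
    print(ray("scene",[[290+u/4,200+v/4]],.0888)[0].round(4))
```

```text
[ 0.4894 -0.0576  0.0888]
[ 0.479  -0.0337  0.0888]
[ 0.5151 -0.0631  0.0888]
```

```bash
python3 -m creep '[{"grip":-1,"tx":0.1,"ty":-0.1,"tz":1.5,"spin":0},{"grip":-1,"tx":0,"ty":0,"tz":2,"spin":0},{"grip":-1,"tx":0,"ty":0,"tz":2,"spin":0},{"grip":-1,"tx":0,"ty":0,"tz":1,"spin":0},{"grip":-1,"tx":0,"ty":0,"tz":0.5,"spin":0},{"grip":-1,"tx":0,"ty":0,"tz":0.3,"spin":0},{"grip":-1,"tx":0,"ty":0,"tz":0,"spin":0},{"grip":-1,"tx":0,"ty":0,"tz":0,"spin":0}]'
python3 -m creep '[{"grip":-1,"tx":0,"ty":0,"tz":0.15,"spin":0},{"grip":-1,"tx":0,"ty":0,"tz":0,"spin":0}]'
python3 -m creep '[{"grip":-1,"tx":0,"ty":0,"tz":0.1,"spin":0},{"grip":-1,"tx":0,"ty":0,"tz":0,"spin":0}]'
```

```text
clock: 7.28
tool_pos: [0.4975, -0.0429, 0.0705]
eef_rot: [0.995, 0.102, 0.001, 0.0]
contact_force: [0.1, -0.5, -0.5]
opening: 0.541
finger_force: 15.0
clock: 7.45
tool_pos: [0.4972, -0.0427, 0.0687]
eef_rot: [0.995, 0.102, 0.001, 0.0]
contact_force: [0.2, 0.7, -1.9]
opening: 0.542
finger_force: 15.0
clock: 7.62
tool_pos: [0.4969, -0.0427, 0.0673]
eef_rot: [0.995, 0.102, 0.0, -0.0]
contact_force: [0.4, 0.5, -0.5]
opening: 0.542
finger_force: 15.0
```

```bash
for i in 1; do python3 -m creep '[{"grip":-1,"tx":0,"ty":0,"tz":0.1,"spin":0},{"grip":-1,"tx":0,"ty":0,"tz":0,"spin":0}]'
python3 -m creep '[{"grip":-1,"tx":0,"ty":0,"tz":0.1,"spin":0},{"grip":-1,"tx":0,"ty":0,"tz":0,"spin":0}]'; done
```

```text
clock: 7.78
tool_pos: [0.4968, -0.0427, 0.0661]
eef_rot: [0.995, 0.102, -0.0, -0.0]
contact_force: [-0.3, 0.2, -1.2]
opening: 0.541
finger_force: 15.0
clock: 7.95
tool_pos: [0.4969, -0.0428, 0.0654]
eef_rot: [0.995, 0.102, 0.0, -0.0]
contact_force: [-0.4, -0.2, 0.8]
opening: 0.545
finger_force: 15.0
```

```bash
python3 -m creep '[{"grip":-1,"tx":0,"ty":0,"tz":0.07,"spin":0},{"grip":-1,"tx":0,"ty":0,"tz":0,"spin":0},{"grip":-1,"tx":0,"ty":0,"tz":0,"spin":0}]'; python3 -m creep '[{"grip":0.3,"tx":0,"ty":0,"tz":0,"spin":0},{"grip":0.4,"tx":0,"ty":0,"tz":0,"spin":0},{"grip":0.7,"tx":0,"ty":0,"tz":0,"spin":0},{"grip":0.7,"tx":0,"ty":0,"tz":0,"spin":0},{"grip":0.7,"tx":0,"ty":0,"tz":0,"spin":0}]'
```

```text
clock: 8.2
tool_pos: [0.497, -0.0429, 0.0653]
eef_rot: [0.995, 0.102, 0.0, -0.0]
contact_force: [-1.0, -0.1, 8.5]
opening: 0.54
finger_force: 15.0
clock: 8.62
tool_pos: [0.4968, -0.0427, 0.0644]
eef_rot: [0.995, 0.102, -0.0, -0.0]
contact_force: [0.1, -0.4, 0.7]
opening: 0.851
finger_force: 0.0
```

```bash
python3 -m creep '[{"grip":1,"tx":0,"ty":0,"tz":-1.5,"spin":0},{"grip":1,"tx":0,"ty":0,"tz":-3.5,"spin":0},{"grip":1,"tx":0,"ty":0,"tz":-4,"spin":0},{"grip":1,"tx":0,"ty":0,"tz":-4,"spin":0},{"grip":1,"tx":-0.8,"ty":3,"tz":0,"spin":0},{"grip":1,"tx":-0.8,"ty":3,"tz":0,"spin":0},{"grip":1,"tx":-0.8,"ty":3,"tz":0,"spin":0},{"grip":1,"tx":-0.8,"ty":3,"tz":0,"spin":0}]'
python3 -m creep '[{"grip":1,"tx":0,"ty":0,"tz":0,"spin":-7},{"grip":1,"tx":0,"ty":0,"tz":0,"spin":-7},{"grip":1,"tx":0,"ty":0,"tz":0,"spin":-7},{"grip":1,"tx":0,"ty":0,"tz":0,"spin":-7},{"grip":1,"tx":0,"ty":0,"tz":0,"spin":-7},{"grip":1,"tx":0,"ty":0,"tz":0,"spin":-7},{"grip":1,"tx":0,"ty":0,"tz":0,"spin":-7},{"grip":1,"tx":0,"ty":0,"tz":0,"spin":-7}]'
python3 -m creep '[{"grip":1,"tx":0,"ty":0,"tz":0,"spin":-7},{"grip":1,"tx":0,"ty":0,"tz":0,"spin":-7},{"grip":1,"tx":0,"ty":0,"tz":0,"spin":-7},{"grip":1,"tx":0,"ty":0,"tz":0,"spin":-7},{"grip":1,"tx":0,"ty":0,"tz":0,"spin":-7},{"grip":1,"tx":0,"ty":0,"tz":0,"spin":-7},{"grip":1,"tx":0,"ty":0,"tz":0,"spin":-7},{"grip":1,"tx":0,"ty":0,"tz":0,"spin":-7}]'
python3 - <<'E'
from h import *
go(.4912,-.1653,.083)
print(r.get_state()['q'].round(2))
p,_=optics.snapshot("scene");t,_=optics.snapshot("top")
a=cv2.resize(p[180:280,290:410,::-1],None,fx=4,fy=4,interpolation=2);b=cv2.resize(t[180:250,310:410,::-1],None,fx=3,fy=3,interpolation=2)
o=np.zeros((400,790,3),np.uint8);o[:400,:480]=a;o[:210,485:785]=b;cv2.imwrite("pics/place2.png",o)
E
```

```text
clock: 9.28
tool_pos: [0.4899, -0.1675, 0.1947]
eef_rot: [0.995, 0.103, 0.0, -0.0]
contact_force: [0.6, 0.0, 0.7]
opening: 0.999
finger_force: 0.0
clock: 9.95
tool_pos: [0.4897, -0.1667, 0.1944]
eef_rot: [0.829, 0.56, -0.0, -0.0]
contact_force: [0.5, -0.7, -0.0]
opening: 0.996
finger_force: 0.0
clock: 10.62
tool_pos: [0.4896, -0.1668, 0.1943]
eef_rot: [0.469, 0.883, -0.0, -0.0]
contact_force: [-0.6, -0.6, -0.0]
opening: 0.999
finger_force: 0.0
pos [ 0.4896 -0.1668  0.1943] yaw(toolY) 34.1 q7 0.76 tool shift cm [ 0.03  0.22 11.13] spin None F [-0.6 -0.6 -0. ] Mz [-0.08   0.019 -0.015] open 0.999 ff 0.0 t 10.6167
[ 0.28  0.61 -0.07  1.94  0.08  0.59  0.76]
```

View pics/place2.png

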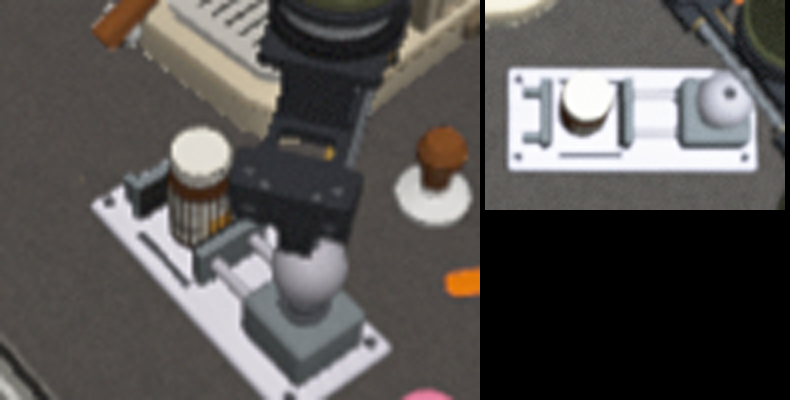

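```bash
python3 -m creep '[{"grip":1,"tx":0,"ty":0.2,"tz":1,"spin":-7},{"grip":1,"tx":0,"ty":0,"tz":2,"spin":-7},{"grip":1,"tx":0,"ty":0,"tz":2,"spin":0},{"grip":1,"tx":0,"ty":0,"tz":2,"spin":0},{"grip":1,"tx":0,"ty":0,"tz":2,"spin":0},{"grip":1,"tx":0,"ty":0,"tz":2,"spin":0},{"grip":1,"tx":0,"ty":0,"tz":0.8,"spin":0},{"grip":1,"tx":0,"ty":0,"tz":0,"spin":0}]' 40
python3 - <<'E'
from h import *
print(ray("scene",[[367.25,248]],.104))
go(.4912,-.1653,.076)
E
```

```text
clock: 11.38
tool_pos: [0.4904, -0.1653, 0.0749]
eef_rot: [0.361, 0.932, -0.0, -0.002]
contact_force: [0.1, -1.2, 0.4]
opening: 1.003
finger_force: 0.0
[[ 0.49068629 -0.17011602  0.104     ]]
pos [ 0.4904 -0.1653  0.0749] yaw(toolY) 47.6 q7 0.87 tool shift cm [-0.06  0.05 -0.11] spin None F [ 0.1 -1.2  0.4] Mz [-0.063  0.037  0.047] open 1.003 ff 0.0 t 11.3833
```

```bash
python3 -m creep '[{"grip":-1,"tx":0,"ty":0,"tz":0,"spin":0},{"grip":-1,"tx":0,"ty":0,"tz":0,"spin":0},{"grip":-1,"tx":0,"ty":0,"tz":0,"spin":0},{"grip":-1,"tx":0,"ty":0,"tz":0,"spin":0},{"grip":-1,"tx":0,"ty":0,"tz":0,"spin":0},{"grip":-1,"tx":0,"ty":0,"tz":0,"spin":0}]' 15
python3 -c "
from h import *
go(.4912,-.1653,.076)"
```

```text
clock: 11.88
tool_pos: [0.4924, -0.1653, 0.077]
eef_rot: [0.36, 0.933, 0.001, 0.001]
contact_force: [5.2, 8.0, 0.1]
opening: 0.57
finger_force: 4.8
pos [ 0.4924 -0.1653  0.077 ] yaw(toolY) 47.7 q7 0.88 tool shift cm [ 0.09 -0.08  0.1 ] spin None F [5.2 8.  0.1] Mz [ 1.651 -0.964  0.1  ] open 0.57 ff 4.8 t 11.8833
```

```bash
python3 -m creep '[{"grip":-1,"tx":0,"ty":0.1,"tz":0,"spin":0},{"grip":-1,"tx":0,"ty":0,"tz":0,"spin":0},{"grip":-1,"tx":0,"ty":0,"tz":0,"spin":0}]' 15
python3 -c "
from h import *
go(.4912,-.1653,.076)"
python3 -m creep '[{"grip":-1,"tx":0,"ty":0.1,"tz":0,"spin":0},{"grip":-1,"tx":0,"ty":0,"tz":0,"spin":0},{"grip":-1,"tx":0,"ty":0,"tz":0,"spin":0}]' 15
python3 -c "
from h import *
go(.4912,-.1653,.076)"
```

```text
clock: 12.13
tool_pos: [0.4929, -0.1648, 0.077]
eef_rot: [0.36, 0.933, 0.0, 0.001]
contact_force: [0.2, 0.4, 5.7]
opening: 0.554
finger_force: 14.4
pos [ 0.4929 -0.1648  0.077 ] yaw(toolY) 47.8 q7 0.88 tool shift cm [ 0.09 -0.15  0.1 ] spin None F [0.2 0.4 5.7] Mz [ 0.217 -0.124  0.046] open 0.554 ff 14.4 t 12.1333
clock: 12.38
tool_pos: [0.4929, -0.1648, 0.0769]
eef_rot: [0.361, 0.933, -0.0, 0.0]
contact_force: [-0.8, -0.6, 6.5]
opening: 0.554
finger_force: 14.4
pos [ 0.4929 -0.1648  0.0769] yaw(toolY) 47.7 q7 0.87 tool shift cm [ 0.09 -0.15  0.09] spin None F [-0.8 -0.6  6.5] Mz [-0.064  0.098  0.049] open 0.554 ff 14.4 t 12.3833
```

```bash
python3 -m creep '[{"grip":-1,"tx":0,"ty":0,"tz":0,"spin":0},{"grip":-1,"tx":0,"ty":0,"tz":0,"spin":0},{"grip":-1,"tx":0,"ty":0,"tz":0,"spin":0}]' 35
python3 -c "
from h import *
go(.4912,-.1653,.076)"
python3 -m creep '[{"grip":-1,"tx":0,"ty":0,"tz":0,"spin":3},{"grip":-1,"tx":0,"ty":0,"tz":0,"spin":3},{"grip":-1,"tx":0,"ty":0,"tz":0,"spin":3},{"grip":-1,"tx":0,"ty":0,"tz":0,"spin":3},{"grip":-1,"tx":0,"ty":0,"tz":0,"spin":3}]' 35
python3 - <<'E'
from h import *
go(.4912,-.1653,.076)
d=[r.get_state()['moment'][2] for i in range(5)];print(d)
t,_=optics.snapshot("top");cv2.imwrite("pics/t3.png",cv2.resize(t[190:250,310:410,::-1],None,fx=6,fy=6,interpolation=2))
E
```

```text
clock: 12.63
tool_pos: [0.4929, -0.1647, 0.077]
eef_rot: [0.361, 0.933, -0.0, 0.0]
contact_force: [-0.9, -0.6, 6.6]
opening: 0.548
finger_force: 34.2
pos [ 0.4929 -0.1647  0.077 ] yaw(toolY) 47.7 q7 0.87 tool shift cm [ 0.09 -0.15  0.1 ] spin None F [-0.9 -0.6  6.6] Mz [-0.066  0.016  0.103] open 0.548 ff 34.2 t 12.6333
clock: 13.05
tool_pos: [0.4931, -0.1645, 0.077]
eef_rot: [0.48, 0.877, -0.0, 0.0]
contact_force: [-0.0, 1.1, 5.9]
opening: 0.548
finger_force: 34.2
pos [ 0.4931 -0.1645  0.077 ] yaw(toolY) 32.6 q7 0.72 tool shift cm [ 0.04 -0.21  0.1 ] spin None F [-0.   1.1  5.9] Mz [0.011 0.013 0.229] open 0.548 ff 34.2 t 13.05
[np.float64(0.22921520384481642), np.float64(0.22921520384481642), np.float64(0.22921520384481642), np.float64(0.22921520384481642), np.float64(0.22921520384481642)]
```

View pics/t3.png

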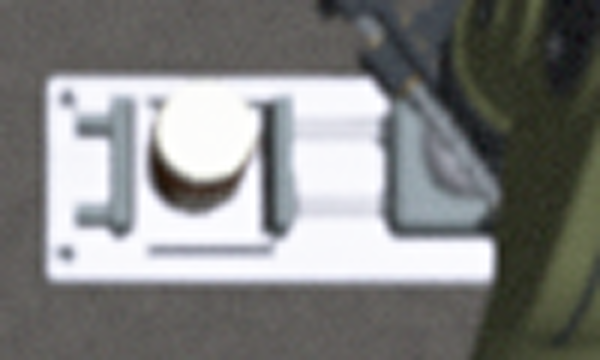

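```bash
cat > g.py <<'E'
from h import *
go(.4929,-.1648,.077)
E
for k in 1; do python3 -m creep '[{"grip":-1,"tx":0,"ty":0,"tz":0,"spin":4},{"grip":-1,"tx":0,"ty":0,"tz":0,"spin":4},{"grip":-1,"tx":0,"ty":0,"tz":0,"spin":4},{"grip":-1,"tx":0,"ty":0,"tz":0,"spin":4},{"grip":-1,"tx":0,"ty":0,"tz":0,"spin":4},{"grip":-1,"tx":0,"ty":0,"tz":0,"spin":4},{"grip":-1,"tx":0,"ty":0,"tz":0,"spin":3},{"grip":-1,"tx":0,"ty":0,"tz":0,"spin":3}]' >/dev/null; python3 g.py
python3 -m creep '[{"grip":-1,"tx":0,"ty":0,"tz":0,"spin":4},{"grip":-1,"tx":0,"ty":0,"tz":0,"spin":4},{"grip":-1,"tx":0,"ty":0,"tz":0,"spin":4},{"grip":-1,"tx":0,"ty":0,"tz":0,"spin":4},{"grip":-1,"tx":0,"ty":0,"tz":0,"spin":4},{"grip":-1,"tx":0,"ty":0,"tz":0,"spin":4},{"grip":-1,"tx":0,"ty":0,"tz":0,"spin":3},{"grip":-1,"tx":0,"ty":0,"tz":0,"spin":3}]' >/dev/null; python3 g.py; done
python3 - <<'E'
from h import *
t,_=optics.snapshot("top");cv2.imwrite("pics/t4.png",cv2.resize(t[190:250,310:410,::-1],None,fx=6,fy=6,interpolation=2))
E
```

```text
pos [ 0.4938 -0.1643  0.077 ] yaw(toolY) 2.6 q7 0.43 tool shift cm [-0.05 -0.1  -0.  ] spin None F [1.3 0.1 5.3] Mz [-0.002 -0.052  0.149] open 0.547 ff 34.3 t 13.7667
pos [ 0.4945 -0.1645  0.077 ] yaw(toolY) -27.4 q7 0.14 tool shift cm [-0.1  -0.13 -0.  ] spin None F [ 3.4 -0.9  3.3] Mz [-0.047 -0.176  0.162] open 0.55 ff 34.3 t 14.4333
```

View pics/t4.png

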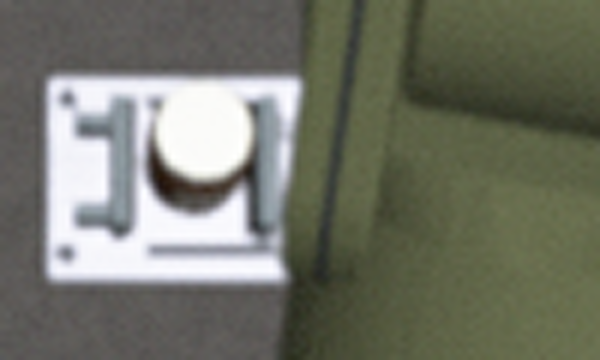

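```bash
cat > m.py <<'E'
from h import *
from scipy.spatial.transform import Rotation as Q
s=r.get_state();M=Q.from_quat(s['eef_rot']).as_matrix()
print("yaw",np.degrees(np.arctan2(M[1,1],M[0,1])).round(2),"Mz",s['moment'][2].round(3),"F",s['contact_force'].round(1),"t7",s['joint_torque'][6].round(3),"open",round(s['opening'],3),"t",round(s['clock'],2))
E
for i in 1 2 3 4 5 6; do python3 -m creep '[{"grip":-1,"tx":0,"ty":0,"tz":0,"spin":2},{"grip":-1,"tx":0,"ty":0,"tz":0,"spin":2}]' >/dev/null; python3 m.py; done
```

```text
yaw -31.33 Mz 0.229 F [ 4.  -0.3  5.1] t7 0.079 open 0.546 t 14.65
yaw -35.39 Mz 0.188 F [ 4.6 -0.4  4.7] t7 0.05 open 0.553 t 14.82
yaw -39.39 Mz 0.207 F [ 4.2 -0.4  5. ] t7 0.049 open 0.551 t 14.98
yaw -43.39 Mz 0.246 F [ 5.3 -0.8  5.3] t7 0.051 open 0.546 t 15.15
yaw -47.39 Mz 0.225 F [ 5.5 -1.3  4.1] t7 0.052 open 0.545 t 15.32
yaw -51.4 Mz 0.238 F [ 6.  -0.9  4.3] t7 0.054 open 0.548 t 15.48
```

```bash
python3 -m creep '[{"grip":-1,"tx":0.05,"ty":0.04,"tz":0,"spin":1},{"grip":-1,"tx":0,"ty":0,"tz":0,"spin":1}]'>/dev/null; python3 m.py
for i in 1 2 3 4 5 6; do python3 -m creep '[{"grip":-1,"tx":0,"ty":0,"tz":0,"spin":1}]' >/dev/null; python3 m.py; done
```

```text
yaw -53.36 Mz 0.199 F [ 3.7 -1.6  4.8] t7 -0.087 open 0.547 t 15.65
yaw -54.36 Mz 0.205 F [ 5.  -0.6  5.2] t7 -0.07 open 0.548 t 15.73
yaw -55.36 Mz 0.212 F [ 5.1 -1.1  5.3] t7 -0.069 open 0.549 t 15.82
yaw -56.36 Mz 0.21 F [ 4.4 -1.8  5.8] t7 -0.068 open 0.55 t 15.9
yaw -57.36 Mz 0.219 F [ 4.4 -1.   5.9] t7 -0.068 open 0.548 t 15.98
yaw -58.37 Mz 0.167 F [ 4.3 -0.8  4.7] t7 -0.068 open 0.549 t 16.07
yaw -59.36 Mz 0.17 F [ 5.7 -0.4  4.3] t7 -0.068 open 0.548 t 16.15
```

```bash
for i in 1 2 3 4 5 6 7 8; do python3 -m creep '[{"grip":-1,"tx":0,"ty":0,"tz":0,"spin":1}]' >/dev/null; python3 m.py; done
python3 - <<'E'
from h import *
t,_=optics.snapshot("top");cv2.imwrite("pics/t5.png",cv2.resize(t[190:250,310:410,::-1],None,fx=6,fy=6,interpolation=2))
E
```

```text
yaw -60.37 Mz 0.216 F [ 5.7 -1.1  5.3] t7 -0.066 open 0.55 t 16.23
yaw -61.37 Mz 0.21 F [ 4.6 -1.4  5.8] t7 -0.067 open 0.544 t 16.32
yaw -62.37 Mz 0.188 F [ 5.5 -0.6  4.5] t7 -0.067 open 0.552 t 16.4
yaw -63.37 Mz 0.179 F [ 5.4 -1.4  5. ] t7 -0.066 open 0.545 t 16.48
yaw -64.37 Mz 0.126 F [ 4.4 -2.5  5. ] t7 -0.066 open 0.55 t 16.57
yaw -65.38 Mz 0.193 F [ 5.4 -2.3  4.6] t7 -0.065 open 0.55 t 16.65
yaw -66.37 Mz 0.214 F [ 5.6 -1.5  4.7] t7 -0.066 open 0.55 t 16.73
yaw -67.37 Mz 0.166 F [ 6.3 -1.2  4.4] t7 -0.069 open 0.547 t 16.82
```

View pics/t5.png

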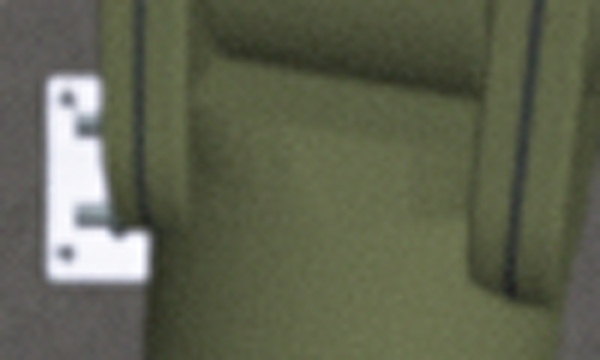

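Top view is now blocked by the arm, so I'll follow the torque. It shows no rise yet.

```bash
for i in 1 2 3 4 5 6 7 8 9 10; do python3 -m creep '[{"grip":-1,"tx":0,"ty":0,"tz":0,"spin":1}]' >/dev/null; python3 m.py; done
python3 - <<'E'
from h import *
t,_=optics.snapshot("scene");cv2.imwrite("pics/s6.png",cv2.resize(t[180:280,290:410,::-1],None,fx=5,fy=5,interpolation=2))
E
```

```text
yaw -68.34 Mz 0.216 F [ 5.7 -0.8  4.9] t7 -0.01 open 0.548 t 16.95
yaw -69.37 Mz 0.257 F [ 4.6 -1.9  4.4] t7 -0.068 open 0.549 t 17.03
yaw -70.38 Mz 0.245 F [ 5.1 -1.5  4.2] t7 -0.081 open 0.546 t 17.12
yaw -71.37 Mz 0.226 F [ 4.6 -1.3  4.3] t7 -0.086 open 0.547 t 17.2
yaw -72.37 Mz 0.243 F [ 5.5 -1.8  4. ] t7 -0.09 open 0.551 t 17.28
yaw -73.37 Mz 0.219 F [ 6.6 -1.6  4.7] t7 -0.095 open 0.55 t 17.37
yaw -74.37 Mz 0.262 F [ 4.8 -2.3  3.7] t7 -0.1 open 0.551 t 17.45
yaw -75.37 Mz 0.277 F [ 5.  -2.1  4.9] t7 -0.105 open 0.549 t 17.53
yaw -76.37 Mz 0.272 F [ 5.4 -2.2  3.8] t7 -0.109 open 0.55 t 17.62
yaw -77.37 Mz 0.215 F [ 4.7 -2.5  4.1] t7 -0.114 open 0.546 t 17.7
```

View pics/s6.png

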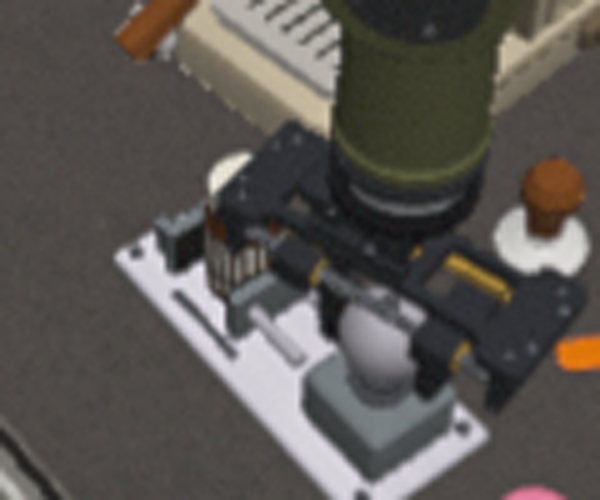

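The jar is now against the jaws, at roughly scene-crop (235,250). Torque has risen steadily since yaw −67°, about 10.4° ago, which puts the force near 8 N. I'll turn 9° more.

```bash
for i in 1 2 3 4 5 6 7 8 9; do python3 -m creep '[{"grip":-1,"tx":0,"ty":0,"tz":0,"spin":1}]' >/dev/null; python3 m.py; done
```

```text
yaw -78.34 Mz 0.232 F [ 3.3 -2.7  4.1] t7 -0.055 open 0.546 t 17.83
yaw -79.37 Mz 0.232 F [ 5.4 -0.6  3.8] t7 -0.115 open 0.546 t 17.92
yaw -80.37 Mz 0.266 F [ 4.7 -1.9  3.4] t7 -0.128 open 0.547 t 18.0
yaw -81.37 Mz 0.284 F [ 5.2 -3.2  4.7] t7 -0.134 open 0.546 t 18.08
yaw -82.37 Mz 0.297 F [ 5.  -3.5  3.7] t7 -0.139 open 0.55 t 18.17
yaw -83.37 Mz 0.313 F [ 5.6 -2.9  4.3] t7 -0.144 open 0.552 t 18.25
yaw -84.37 Mz 0.259 F [ 5.4 -2.2  3.6] t7 -0.149 open 0.548 t 18.33
yaw -85.37 Mz 0.27 F [ 5.2 -1.7  3.9] t7 -0.154 open 0.548 t 18.42
yaw -86.37 Mz 0.294 F [ 6.  -2.   4.5] t7 -0.159 open 0.55 t 18.5
```

```bash
python3 -m creep '[{"grip":-1,"tx":0,"ty":0,"tz":0,"spin":0},{"grip":0.5,"tx":0,"ty":0,"tz":0,"spin":0},{"grip":1,"tx":0,"ty":0,"tz":0,"spin":0},{"grip":1,"tx":0,"ty":0,"tz":0,"spin":0},{"grip":1,"tx":0,"ty":0,"tz":0,"spin":0},{"grip":1,"tx":0,"ty":0,"tz":0,"spin":0},{"grip":1,"tx":0,"ty":0,"tz":-1,"spin":0},{"grip":1,"tx":0,"ty":0,"tz":-3,"spin":0}]'
python3 -m creep '[{"grip":1,"tx":0,"ty":0,"tz":-3,"spin":0},{"grip":1,"tx":0,"ty":0,"tz":-3,"spin":0},{"grip":1,"tx":0,"ty":0,"tz":-3,"spin":0},{"grip":1,"tx":0,"ty":3,"tz":0,"spin":0},{"grip":1,"tx":0,"ty":3,"tz":0,"spin":0},{"grip":1,"tx":0,"ty":3,"tz":0,"spin":0},{"grip":1,"tx":0,"ty":3,"tz":0,"spin":0},{"grip":1,"tx":0,"ty":3,"tz":0,"spin":0}]'
python3 -m creep '[{"grip":1,"tx":0,"ty":0,"tz":0,"spin":0},{"grip":1,"tx":0,"ty":0,"tz":0,"spin":0}]'
python3 - <<'E'
from h import *
p,_=optics.snapshot("scene");t,_=optics.snapshot("top")
a=cv2.resize(p[180:280,290:410,::-1],None,fx=4,fy=4,interpolation=2);b=cv2.resize(t[180:250,310:410,::-1],None,fx=3,fy=3,interpolation=2)
o=np.zeros((400,790,3),np.uint8);o[:400,:480]=a;o[:210,485:785]=b;cv2.imwrite("pics/end.png",o)
E
```

```text
clock: 19.17
tool_pos: [0.4913, -0.163, 0.1146]
eef_rot: [0.999, 0.033, -0.003, -0.002]
contact_force: [0.5, -0.0, -0.3]
opening: 1.001
finger_force: 0.0
clock: 19.83
tool_pos: [0.5029, -0.3149, 0.2073]
eef_rot: [0.999, 0.033, -0.0, -0.0]
contact_force: [0.9, 0.2, 0.2]
opening: 1.001
finger_force: 0.0
clock: 20.0
tool_pos: [0.5023, -0.3157, 0.2071]
eef_rot: [1.0, 0.031, -0.0, 0.0]
contact_force: [-0.1, 0.8, 0.2]
opening: 1.002
finger_force: 0.0
```

View pics/end.png

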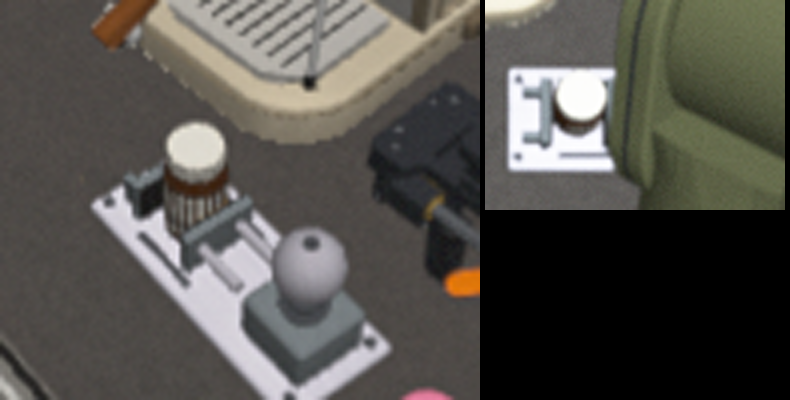

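The jar stands upright, held between both jaws at scene crop (196,195), and the gripper is clear. Handing in.

```bash
python3 -c "
from plant import workorder
print(workorder.finish_job())"
```

```text
the job is handed in; nothing more can be done
None
```

The brown jar stands upright between the clamp's jaws, held at an estimated 13–15 N (inferred from wrist torque and knob angle, not measured directly). The gripper let go and moved clear, and I handed the job in at about 20 s; no verdict came back.

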